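# Fish the spring clip out from behind the wire guard

### The job

The chrome spring clip has slid in behind the wire guard. Pick up the hooked rod, reach it in through the guard's open end, hook the clip and draw it out until it bears firmly on the sprung stop outside (hold it there for a second with about 8 N; never put more than 15 N on the clip with the rod). Then unhook and lay the rod flat on the worktop in front of the guard, on the robot's side, leaving the clip lying outside at the stop and the other things where they are.

Things in the scene. Friction and masses are not known exactly. Their poses are not given: they have to be found in the camera images.
- guard: Fixed guard: a tunnel 130 mm wide, 85 high; plastic front (robot side) and end panels, steel wires at the back and across the top (underside 79 mm up); the worktop is its floor. Origin: on the worktop, middle of its open end. y points from the open end into the tunnel (230 mm deep, far end closed); inside, x spans -60 to +60 mm; x points away from the robot (small yaw).
- bay (a point): Point on the worktop 85 mm outside the guard's open end (guard frame x 33, y -85 mm; axes as the guard): middle of the range of the stop, a black block (24 mm high) on a rail. Its upright sprung rubber pad faces the open end: 40 mm wide (guard x 13 to 53), 2 to 20 mm up, gives 0.25 mm per N, up to 8 mm. Its face stands within 35 mm either way of this point; exact place not measured, feel for it.
- bay_side (a point): Point on the worktop in the same bay, beside the stop (guard frame x -15, y -85 mm; axes as the guard). The strip on the robot's side of the pad, at guard x below 10 mm, is free: the rod's shaft can lie there while the hook holds the clip in line with the pad.  The rail runs at guard x 62 to 82 mm, 12 mm high, y 0 to -160 mm.
- clip: Chrome spring clip, a flat block-like thing 44 mm long (its x) by 30 mm wide (its y) by 16 mm high, 35 to 75 g, lying flat inside the guard. Origin: centre of its underside. Its length lies roughly along the guard's tunnel.
- rod_grip (a point): Centre of the hooked rod's black handle (110 mm long, 16 wide, 26 high, lying flat on the worktop, centre 13 mm up). x points along the rod to the hook, z up. The rod weighs 200 g, balance point about 35 mm ahead of the handle's centre. A steel shaft 8 mm thick runs at this height from the handle to the hook, 330 mm ahead of the handle's centre.
- rod_hook (a point): Middle of the hook: a round steel barb 12 mm thick standing out square from the shaft's end, 55 mm to the rod's -y side. The point is 330 mm ahead of the handle's centre, 27.5 mm to the -y side of the shaft's line, 4 mm lower than the handle's centre (9 mm above the worktop when the rod lies flat: its underside then clears the worktop by 3 mm). Axes as for rod_grip.
- peg0: Clothespeg, 70 x 12 x 13 mm, lying on the worktop beyond the stop; leave alone. Origin: centre of its underside.
- peg1: Clothespeg, 70 x 12 x 13 mm, lying on the worktop at the left; leave alone. Origin: centre of its underside.
- peg2: Clothespeg, 70 x 12 x 13 mm, lying crosswise inside the guard near its closed end, behind the clip; leave alone. Origin: centre of its underside.
- brush: Black stain brush with a bow handle, 130 x 45 x 69 mm; leave alone. Origin: centre of its underside.
- bottle: White bottle, 70 mm across, 200 mm high; leave alone. Origin: centre of its underside.
- cup: Clear plastic cup, 80 mm across, 70 mm high; leave alone. Origin: centre of its underside.
There are look-alikes about, which are no part of the job. Leave any blue or pink look-alike of the clip alone.

How it is judged:
On the way, in this order (a step that is already met when the one before it is completed fails the run):
1. the rod's hook is reached in under the guard (y of rod_hook in the frame of guard above 0.06 m and x of rod_hook in the frame of guard between -0.06 and 0.06 m), for 0.1 s.
2. with the rod, the clip is drawn out of the guard and held against the sprung stop with at least 5 N for 0.8 s (y of clip in the frame of guard between -0.12 and -0.02 m and x of clip in the frame of guard between -0.03 and 0.065 m and contact force between clip and guard above 5 N and contact force between rod and clip above 4 N), for 0.8 s.
At the end, for the whole second after the job is handed in: The clip lies still on the worktop outside the guard's open end (its centre 20 to 120 mm out, in line with the stop), and the rod lies flat and still on the worktop with handle and hook at least 70 mm to the robot's side of the guard's middle line (y of clip in the frame of guard between -0.12 and -0.02 m and x of clip in the frame of guard between -0.03 and 0.065 m and height (world z) of clip below 0.012 m and linear speed of each of clip, rod below 0.02 m/s and height (world z) of each of rod_grip, rod_hook below 0.03 m and x of each of rod_grip, rod_hook in the frame of guard below -0.07 m); the robot touches nothing.
It fails at once if more than 15 N between rod and clip (contact force between rod and clip above 15 N).
It fails at once if another thing shifted by more than 30 mm (distance of any of peg0, peg1, peg2, brush, bottle, cup from where it was at the start of the episode above 0.03 m).
It also fails if it takes over 72 s, if anything falls off the work surface, if the arm or the gripper's body presses on something with over 40 N, if the wrist force passes 120 N, or if a joint passes its speed limit or range.

### The arm

A 7-joint arm with a two-finger parallel gripper is mounted at the origin on the work surface. World frame = base frame: x ahead of the robot, y to its left, z up, the work surface at z = 0. Lengths are in m, angles in rad, forces in N, time in s.
With the tool pointing down it reaches from about 0.4 to 0.85 m from the base axis. Payload 4.5 kg.
Tool frame: the origin (TCP) lies midway between the tips of the shut fingers; the grasp point (between the pads) lies 19 mm behind it; z points along the fingers, y is the line along which they close (so a half turn about z gives the same grasp; the last joint's range is limited). The gripper opens to 88 mm and grips with 3 to 60 N. Pads are 18 mm wide; open, the fingers measure 123 mm over their backs; the gripper's body (75 mm by 187 mm) begins 45 mm behind the grasp point.
Start: joints at [1.345, 0.689, -0.195, 1.565, 0.157, 0.902, -0.215], TCP at [0.161, -0.604, 0.239] pointing down, gripper open.
Joint ranges: [-3.01, 3.01], [-0.46, 2.08], [-1.47, 1.51], [0.13, 2.56], [-1, 4.14], [0.04, 2.09], [-2.66, 2.66]. Speed limits (rad/s): [2.57, 2.57, 3.14, 3.14, 3.14, 3.14, 3.14].

### API

Orientations are given as a 3x3 rotation matrix whose columns are the frame's x, y, z axes.
In Python, from workcell import telemetry, eyes, ctrl, regions_of, spot_point gives the robot as it stands.
- The arm moves only by the shell command python3 -m pendant 'ROWS' [FORCE]. ROWS is JSON, a list of rows, each a list of 3 entries, a list of its own where there are three numbers: the shift along the tool's x, y, z in mm, then the turn about the tool's z in rad, then the gripper's target within -1 to 1 (fully open at 1, half-way at 0, shut at -1). In form: [[[x, y, z], roll, jaw], ...]. A call has 1 to 8 rows; each row shifts and turns the commanded pose from where the row before left it, along the tool's axes as they then stand; what a row does not reach is not made up. A row lasts 1/10 s, in which the tool goes at most 50 mm and 8.59 degrees, less where a joint would pass 70% of its speed; a pose out of reach is approached as far as the arm can. A call is refused whole if a number of a shift passes 50 or a number of a turn 0.15, either way. A call with a gripper value outside its range is refused whole. The fingers move at their own pace and stop on an object; FORCE is the grip in N (left out, the last holds). Time passes only in rows, so rows that do not move let the fingers close. It gives the time, the measured TCP pose, the force, the opening and the grip force at its end, in the units of the state.
- telemetry.get_state(): the state, without advancing time (a new reading comes with each control period).
- eyes.read_camera(name): name is "side" or "top" or "wrist"; returns a dict with "image" (480x640x3 uint8, red, green, blue), "depth" (480x640 float32, m along the optical axis (not along the pixel's ray), 0 where there is no reading), "fx", "fy", "cx", "cy" (pixels), "extrinsics" (4x4, takes a point from camera to world coordinates); the wrist camera has in their place "hand_eye" (4x4, takes a point from camera to tool coordinates, whose origin is the TCP and whose axes are the flange's). Camera axes: x right, y up, looking along -z (the intrinsics and any distortion apply to the point x, -y, -z); pixel columns grow to the right and rows downward; lengths in m; the calibration is good to about 2 mm. The wrist camera is an equidistant fisheye: a pixel r from the principal point sees the ray r / f radians off the axis. A picture is of the moment at which its call begins: read the wrist's pose just before it.
- ctrl.hand_in(): hands the job in; it is judged then, once.
Trained networks look in the newest picture that a camera, given by its name, has taken for a name from the list of things; names that differ only in an ending like _2 or _b are one class to them, and where a whole thing is asked for, a point or a joint stands for the part that bears it (a point fixed in the world has none). Each returns a list of dicts, best first, with "confidence" (0 to 1); they miss things now and then, are a little off and sometimes report something else, mostly with a low value. They report only what shows in the picture. A call takes as long as a camera call. They do not tell look-alikes from the thing itself.
- regions_of(target, camera): "region" (480x640 bool, what is visible of it) and "box" ([left, top, right, bottom] in pixels, round what is visible of it).
- spot_point(target, camera): "point" ([column, row] in pixels: a listed point, or the origin of a listed thing).
The state is a dict: "clock": time; "qpos": joint angles; "qd": joint speeds; "joint_torque": joint torques, N m; "ee_pos": TCP position; "eef_rot": TCP orientation; "ft_force": force on the tool from outside, world axes, zero at the start; "moment": the same for the moment, N m; "width": finger opening in m; "grip_force": force on a finger pad.
Only numpy, scipy, OpenCV 4.12 (cv2) and the standard library are available. Lean on these libraries where they do the work, as an engineer would, in place of code of your own. Each camera call takes 0.05 s, during which the arm holds its last target. There are 200 camera calls.

## Working session

There is one attempt and no reset: what is moved stays moved. The work goes in short steps, Python scripts to look and compute and a shell command to move; the robot and the scene stay as the last step left them, time stands still between calls to the robot, and variables do not carry over. Pictures are saved under pics/ and viewed, at most 10 in all, crops included, and the job is handed in when it is done.

```bash
mkdir -p pics; ls; cat > h.py <<'E'
import numpy as np, cv2
from workcell import telemetry, eyes, ctrl, regions_of, spot_point
def cam(n):
    s=telemetry.get_state(); c=eyes.read_camera(n)
    if 'extrinsics' in c: c['E']=np.array(c['extrinsics'])
    else:
        T=np.eye(4);T[:3,:3]=s['eef_rot'];T[:3,3]=s['ee_pos'];c['E']=T@np.array(c['hand_eye'])
    c['n']=n;return c
def ray(c,u,v):
    x=(u-c['cx'])/c['fx'];y=(v-c['cy'])/c['fy']
    if c['n']=='wrist':
        r=np.hypot(x,y);k=np.sin(r)/max(r,1e-9);d=np.array([x*k,-y*k,-np.cos(r)])
    else: d=np.array([x,-y,-1.])
    return c['E'][:3,:3]@d, d
def at_z(c,u,v,z):
    d,_=ray(c,u,v);o=c['E'][:3,3];return o+d*(z-o[2])/d[2]
def at_depth(c,u,v):
    d,dc=ray(c,u,v);D=c['depth'][int(round(v)),int(round(u))];return c['E'][:3,3]+d*D/-dc[2]
E
cat > a.py <<'E'
from h import *
for n in ['side','top','wrist']:
    c=cam(n);cv2.imwrite(f'pics/{n}0.png',c['image'][:,:,::-1])
    print(n,[k for k in c if k not in('image','depth')],c['E'][:3,3].round(3))
    for t in ['guard','bay','bay_side','clip','rod_grip','rod_hook','peg0','brush','bottle','cup']:
        for r in spot_point(t,n)[:4]:
            u,v=r['point']
            if 0<=u<640 and 0<=v<480: 
                z={'rod_grip':.013,'rod_hook':.009}.get(t,0)
                print(t,round(r['confidence'],2),np.round([u,v]),at_z(c,u,v,z).round(3),at_depth(c,min(u,639),min(v,479)).round(3))
s=telemetry.get_state();print(s['clock'],s['ee_pos'],s['eef_rot'],s['ft_force'],s['width'])
E
python3 a.py
```

```text
pics
side ['fx', 'fy', 'cx', 'cy', 'extrinsics', 'E', 'n'] [ 0.346 -0.694  0.947]
bay 0.76 [366. 257.] [ 0.672  0.032 -0.   ] [ 0.673  0.033 -0.002]
bay_side 0.63 [341. 262.] [0.619 0.034 0.   ] [ 0.62   0.035 -0.001]
clip 0.79 [384. 186.] [0.781 0.22  0.   ] [0.775 0.207 0.014]
clip 0.67 [261. 204.] [ 0.499  0.239 -0.   ] [0.497 0.228 0.011]
clip 0.58 [366. 162.] [0.769 0.311 0.   ] [0.762 0.293 0.017]
clip 0.52 [274. 228.] [0.51  0.159 0.   ] [0.509 0.151 0.009]
rod_grip 0.63 [295. 416.] [ 0.443 -0.269  0.013] [ 0.442 -0.273  0.023]
rod_grip 0.59 [339. 262.] [0.612 0.023 0.013] [0.616 0.033 0.   ]
rod_grip 0.49 [211. 174.] [0.409 0.351 0.013] [0.409 0.342 0.021]
rod_hook 0.83 [251. 267.] [0.44  0.062 0.009] [0.44  0.062 0.01 ]
peg0 0.78 [212. 222.] [0.386 0.213 0.   ] [0.386 0.213 0.001]
peg0 0.69 [444. 295.] [ 0.788 -0.099  0.   ] [ 0.786 -0.102  0.005]
peg0 0.69 [311. 167.] [0.639 0.325 0.   ] [0.637 0.317 0.007]
brush 0.64 [214. 173.] [0.416 0.367 0.   ] [0.414 0.346 0.019]
brush 0.32 [310. 168.] [0.636 0.325 0.   ] [0.634 0.318 0.006]
bottle 0.56 [276. 142.] [0.582 0.437 0.   ]
[... 682 characters left out ...]
 [264. 343.] [0.399 0.223 0.   ] [ 0.399  0.223 -0.001]
peg0 0.63 [216. 223.] [0.645 0.326 0.   ] [0.63  0.312 0.078]
brush 0.83 [195. 333.] [0.418 0.363 0.   ] [0.418 0.356 0.034]
bottle 0.71 [164. 252.] [0.585 0.43  0.   ] [0.568 0.402 0.108]
bottle 0.28 [268. 346.] [0.393 0.214 0.   ] [0.393 0.213 0.014]
cup 0.81 [333. 162.] [0.776 0.08  0.   ] [0.774 0.08  0.004]
wrist ['fx', 'fy', 'cx', 'cy', 'hand_eye', 'E', 'n'] [ 0.223 -0.586  0.385]
1.65 [ 0.16057432 -0.60404701  0.2387395 ] [[ 9.66445112e-01  2.56873206e-01  4.19587145e-05]
 [ 2.56873208e-01 -9.66445110e-01 -6.17098203e-05]
 [ 2.46991951e-05  7.04172237e-05 -9.99999997e-01]] [-0.16206886  0.46007045  0.17380013] 0.08826127262017314
```

View pics/side0.png

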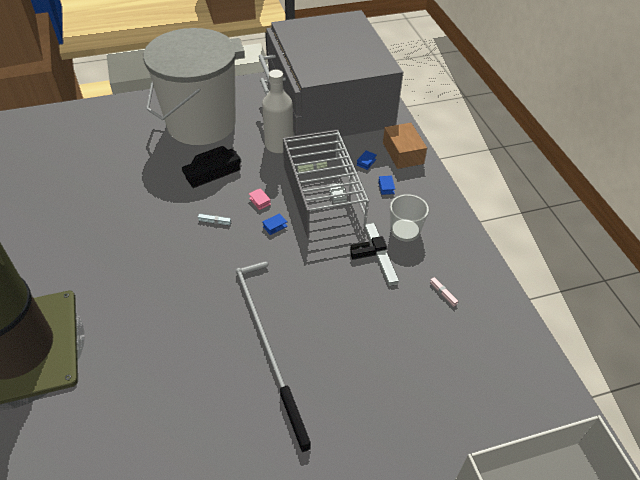

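View pics/top0.png

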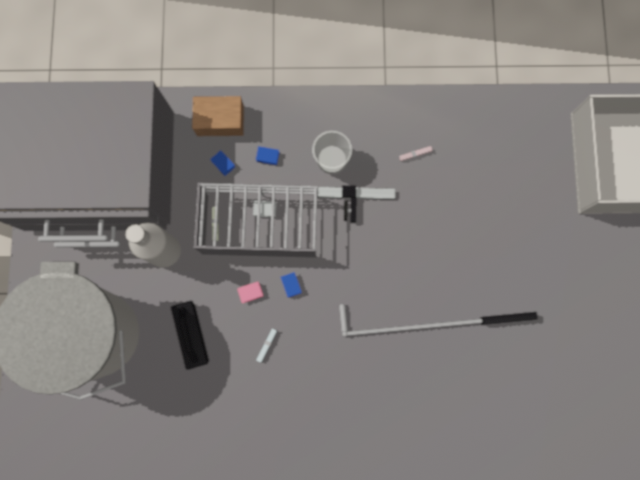

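Candidates for the clip: chrome one inside the guard at top (263,209) / side (337,192). Pink at top (250,293); blue at top (291,285), (267,156) and (223,163). I choose the chrome one inside the guard and check it in a crop.

```bash
python3 - <<'E'
from h import *
a=cv2.imread('pics/top0.png')[170:270,180:380];b=cv2.imread('pics/side0.png')[120:280,270:430]
o=np.vstack([cv2.resize(a,(600,300),interpolation=3)]); cv2.imwrite('pics/crop.png',np.vstack([o[:300],cv2.resize(b,(600,600),interpolation=3)[:300]]))
E
python3 - <<'E'
from h import *
c=cam('top')
print('fx',c['fx'])
for r in regions_of('guard','top')[:3]: print('guard',r['confidence'],r['box'])
for r in regions_of('clip','top')[:6]: print('clip',r['confidence'],r['box'])
for r in regions_of('rod_grip','top')[:2]:
    m=r['region'];v,u=np.where(m)
    print('rod',r['confidence'],r['box'],len(u))
# points on guard top (height ~.085): classify depth
H=c['depth'];P=[]
for v in range(170,270):
  for u in range(180,330):
    p=at_depth(c,u,v)
    if .076<p[2]<.1:P.append(p)
P=np.array(P).astype(np.float32);print(len(P),cv2.minAreaRect(P[:,:2]*1000),np.median(P[:,2]))
# clip: bright in guard
im=c['image'].astype(int)
for v in range(200,222,3): print(v,[(int(im[v,u].mean()),int(1000*at_depth(c,u,v)[2])) for u in range(248,282,3)])
E
```

```text
fx 622.1846573186615
guard 0.66 [193.3, 183.1, 395.1, 258.6]
clip 0.89 [239.5, 282.5, 263.0, 302.0]
clip 0.87 [214.1, 153.7, 235.3, 175.2]
clip 0.87 [281.0, 274.5, 300.6, 299.4]
clip 0.72 [255.6, 202.7, 273.2, 216.4]
clip 0.6 [256.0, 147.7, 279.7, 165.6]
rod 0.63 [336.6, 303.1, 539.8, 335.5] 1162
2296 ((641.069580078125, 231.3239288330078), (236.9894561767578, 132.03656005859375), 88.06716918945312) 0.084108025
200 [(87, 1), (101, 0), (119, 0), (143, 0), (132, 78), (119, 0), (110, 3), (102, -1), (151, 0), (101, -1), (98, 0), (98, 4)]
203 [(86, 0), (90, -4), (151, 0), (158, 17), (145, 83), (136, 15), (154, 17), (154, 16), (164, 84), (118, 19), (87, -1), (86, 2)]
206 [(101, 2), (94, -1), (170, 19), (179, 15), (160, 86), (144, 14), (185, 21), (186, 15), (170, 79), (116, 17), (84, -2), (89, -1)]
209 [(129, 6), (130, 0), (176, 16), (181, 14), (158, 83), (143, 13), (185, 13), (186, 14), (170, 81), (113, 21), (85, 3), (84, 0)]
212 [(130, -1), (132, -4), (178, 16), (182, 13), (154, 85), (143, 18), (185, 13), (185, 13), (172, 84), (110, 6), (85, 1), (84, 2)]
215 [(129, 3), (131, 0), (142, 2), (163, 1), (128, 4), (128, 17), (163, 15), (160, 20), (167, 86), (106, 2), (85, 0), (84, -2)]
218 [(130, 1), (130, -1), (112, 0), (148, -1), (121, 0), (104, -4), (105, -4), (94, -1), (159, 81), (98, -2), (88, -1), (88, 1)]
221 [(130, -4), (129, 2), (111, 1), (149, 1), (126, -1), (130, 0), (125, 0), (99, 0), (159, 85), (128, 3), (128, -3), (111, 0)]
```

View pics/crop.png

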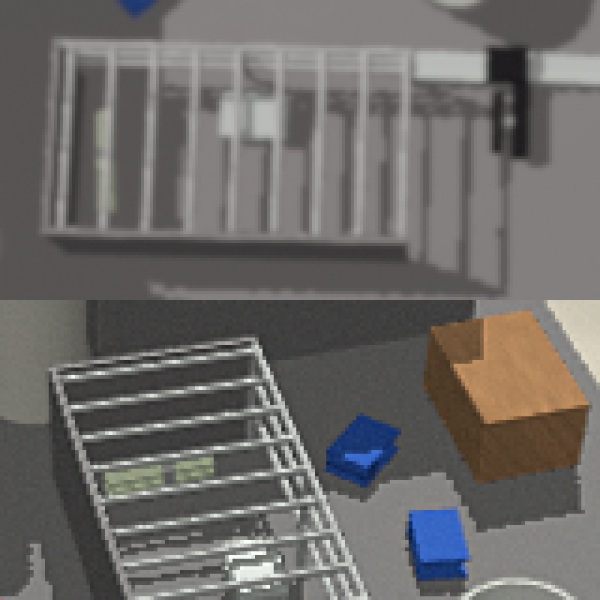

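The crop confirms the chrome clip at top (264,209), lying along the tunnel. Peg2 is behind it at (215,215), and the stop pad face is at about column 346. Next, move over the handle.

```bash
python3 -m pendant '[[[37,-28,0],0,0.2],[[37,-28,0],0,0.2],[[37,-28,0],0,0.2],[[37,-28,0],0,0.2],[[37,-28,0],0,0.2],[[37,-29,0],0,0.2],[[37,-29,0],0,0.2],[[37,-29,0],0,0.2]]'
python3 -m pendant '[[[37,-29,0],0,0.2],[[37,-29,0],0,0.2],[[0,0,10],-0.14,0.2],[[0,0,10],-0.14,0.2],[[0,0,10],-0.14,0.2],[[0,0,10],-0.14,0.2],[[0,0,10],-0.14,0.2],[[0,0,10],-0.14,0.2]]'
python3 -m pendant '[[[0,0,0],-0.14,0.2],[[0,0,0],-0.14,0.2],[[0,0,0],-0.14,0.2],[[0,0,0],-0.14,0.2],[[0,0,0],0,0.2],[[0,0,0],0,0.2]]'
cat > rod.py <<'E'
from h import *
# handle & shaft from the wrist depth/top picture
for n in ['top','wrist']:
    c=cam(n);cv2.imwrite(f'pics/{n}1.png',c['image'][:,:,::-1])
    for t in ['rod_grip','rod_hook']:
        for r in spot_point(t,n)[:2]:
            u,v=r['point'];print(n,t,round(r['confidence'],2),np.round([u,v]),at_z(c,u,v,.013 if t=='rod_grip' else .009).round(4))
    for r in regions_of('rod_grip',n)[:2]:
        v,u=np.where(r['region']);P=np.array([at_z(c,a,b,.017) for a,b in zip(u,v)])
        print(n,r['confidence'],r['box'],len(u))
        im=c['image'][v,u].mean(1)
        d=P[im<60];print('dark',len(d))
        if len(d)>20: print(cv2.minAreaRect((d[:,:2]*1000).astype(np.float32)),np.median(d,0))
        vx,vy,x0,y0=cv2.fitLine((P[P[:,1]<.03][:,:2]).astype(np.float32),cv2.DIST_HUBER,0,.01,.01).ravel();print('line dx/dy',vx/vy,'x at y=-.23',x0+(-.23-y0)*vx/vy, 'ymin,max',P[:,1].min(),P[:,1].max())
s=telemetry.get_state();print(s['clock'],s['ee_pos'],np.round(s['eef_rot'],3),s['qpos'])
E
python3 rod.py
```

```text
clock: 2.65
ee_pos: [0.3894, -0.3071, 0.239]
eef_rot: [[0.966, 0.257, 0.001], [0.257, -0.966, -0.0], [0.001, 0.001, -1.0]]
ft_force: [1.2, -0.1, -0.7]
width: 0.0526
grip_force: 0.0
clock: 3.45
ee_pos: [0.4452, -0.2337, 0.1785]
eef_rot: [[0.449, 0.894, 0.001], [0.894, -0.449, -0.0], [0.0, 0.001, -1.0]]
ft_force: [0.1, -0.3, 0.8]
width: 0.0531
grip_force: 0.0
clock: 4.05
ee_pos: [0.445, -0.2337, 0.1787]
eef_rot: [[-0.085, 0.996, 0.0], [0.996, 0.085, 0.0], [0.0, 0.0, -1.0]]
ft_force: [0.8, -0.1, 0.0]
width: 0.053
grip_force: 0.0
top rod_grip 0.57 [505. 315.] [ 0.4488 -0.2615  0.013 ]
top rod_hook 0.85 [343. 322.] [0.4373 0.0628 0.009 ]
top 0.98 [337.7, 303.3, 516.4, 336.5] 831
dark 213
((440.91204833984375, -245.49166870117188), (14.180815696716309, 63.66518020629883), 5.14058780670166) [ 0.44118243 -0.24679219  0.017     ]
line dx/dy -0.08362929 x at y=-.23 0.43991408 ymin,max -0.27880030552188617 0.06930056199687484
wrist rod_grip 0.62 [307. 255.] [ 0.4411 -0.2672  0.013 ]
wrist rod_hook 0.35 [310. 255.] [ 0.4441 -0.2679  0.009 ]
wrist 0.83 [299.5, 2.3, 322.0, 317.3] 4115
dark 1704
((443.69097900390625, -267.57427978515625), (14.620928764343262, 112.6232681274414), 5.0822601318359375) [ 0.44462318 -0.27080894  0.017     ]
line dx/dy -0.08796574 x at y=-.23 0.44071865 ymin,max -0.32518837516332 -0.04559928171335598
4.45 [ 0.44500946 -0.23350967  0.17875711] [[-0.089  0.996  0.   ]
 [ 0.996  0.089 -0.   ]
 [-0.     0.    -1.   ]] [ 0.71294734  0.66397823 -0.51918599  1.98153208  0.54183248  0.63510244
 -0.07244646]
```

```bash
python3 -m pendant '[[[0,-4,40],0,0.2],[[0,0,40],0,0.2],[[0,0,40],0,0.2],[[0,0,30],0,0.2],[[0,0,15],0,0.2],[[0,0,9],0,0.2],[[0,0,0],0,0.2],[[0,0,0],0,0.2]]' 45
python3 -m pendant '[[[0,0,0],0,-1],[[0,0,0],0,-1],[[0,0,0],0,-1],[[0,0,0],0,-1],[[0,0,0],0,-1],[[0,0,0],0,-1]]' 45
```

```text
clock: 5.25
ee_pos: [0.4414, -0.234, 0.0053]
eef_rot: [[-0.089, 0.996, 0.001], [0.996, 0.089, -0.0], [-0.0, 0.001, -1.0]]
ft_force: [0.5, 0.2, 0.8]
width: 0.0531
grip_force: 0.0
clock: 5.85
ee_pos: [0.4411, -0.234, 0.0049]
eef_rot: [[-0.089, 0.996, 0.0], [0.996, 0.089, -0.0], [-0.0, 0.0, -1.0]]
ft_force: [-0.1, 0.7, 3.1]
width: 0.0158
grip_force: 45.0
```

```bash
python3 -m pendant '[[[0,0,-10],0,-1],[[0,0,-12],0,-1],[[0,0,-13],0,-1],[[0,0,0],0.06,-1],[[0,0,0],0.063,-1],[[0,0,0],0,-1],[[0,0,0],0,-1]]'
python3 -m pendant '[[[0,15,0],0,-1],[[1,28,0],0,-1],[[2,32,0],0,-1],[[2,32,0],0,-1],[[2,32,0],0,-1],[[2,28,0],0,-1],[[2,15,0],0,-1],[[0,0,0],0,-1]]'
cat > chk.py <<'E'
from h import *
import sys
G=np.array([.637,.117]);yx=np.array([.035,.9994]);xx=np.array([.9994,-.035])
def gf(p): d=p[:2]-G;return np.r_[d@xx*1000,d@yx*1000,p[2]*1000].round(1)
s=telemetry.get_state();p=np.array(s['ee_pos']);R=np.array(s['eef_rot'])
corner=p+R[:,0]*.2965
print('t',round(s['clock'],2),'grip guard',gf(p),'corner',gf(corner),'tcp yaw err',np.arctan2(R[0,0],R[1,0])-.035,'F',np.round(s['ft_force'],2),'gripF',s['grip_force'],'w',s['width'])
if len(sys.argv)>1:
    for n in sys.argv[2:]:
        c=cam(n);cv2.imwrite(f'pics/{sys.argv[1]}{n}.png',c['image'][:,:,::-1])
        for t,z in [('rod_hook',float(sys.argv[1][1:])/1000),('clip',.016)]:
            for r in spot_point(t,n)[:5]:
                u,v=r['point'];d=at_depth(c,min(u,639),min(v,479));print(n,t,round(r['confidence'],2),np.round([u,v]),gf(at_z(c,u,v,z if t!='clip' else 0)),gf(d))
E
python3 chk.py a44 top side
```

```text
clock: 6.55
ee_pos: [0.4408, -0.234, 0.04]
eef_rot: [[0.033, 0.999, -0.0], [0.999, -0.033, -0.0], [-0.0, -0.0, -1.0]]
ft_force: [0.8, -0.6, -2.3]
width: 0.0156
grip_force: 45.0
clock: 7.35
ee_pos: [0.6252, -0.228, 0.0396]
eef_rot: [[0.032, 0.999, 0.002], [0.999, -0.032, 0.001], [0.001, 0.002, -1.0]]
ft_force: [-0.3, -0.0, -1.9]
width: 0.0157
grip_force: 45.0
t 7.35 grip guard [ 3.000e-01 -3.452e+02  3.960e+01] corner [ -0.5 -48.7  39.9] tcp yaw err -0.0028417066694343546 F [-0.31 -0.05 -1.89] gripF 44.9969675950706 w 0.01567671714114268
top rod_hook 0.87 [340. 211.] [ 23.8 -49.   44. ] [ 22.3 -48.9  50.6]
top rod_hook 0.31 [268. 342.] [-240.3   84.4   44. ] [-240.2   87.3   13.6]
top clip 0.87 [266. 158.] [143.9 110.3   0. ] [138.4 108.3  18. ]
top clip 0.87 [290. 284.] [-122.4   48.8    0. ] [-123.9   47.8   15.4]
top clip 0.7 [269. 207.] [39.  99.4  0. ] [34.5 97.3 20.1]
top clip 0.66 [225. 165.] [125.9 196.5   0. ] [121.1 193.5  16.5]
top clip 0.65 [251. 291.] [-138.2  129.2    0. ] [-139.4  127.5   13.6]
side clip 0.75 [277. 227.] [-121.7   41.3    0. ] [-121.4   43.4   -2.3]
side clip 0.59 [365. 162.] [123.7 196.8   0. ] [ -97.6 -386.   542.4]
side clip 0.56 [261. 205.] [-143.3  114.3    0. ] [-144.   108.8    5.6]
```

```bash
python3 -c "
import cv2,numpy as np
a=cv2.imread('pics/a44top.png')[175:265,190:370];b=cv2.imread('pics/a44side.png')[130:290,250:450]
cv2.imwrite('pics/a_c.png',np.vstack([cv2.resize(a,(600,300),interpolation=3),cv2.resize(b,(600,480),interpolation=3)])[:600])"
```

```text
(no output)
```

View pics/a_c.png

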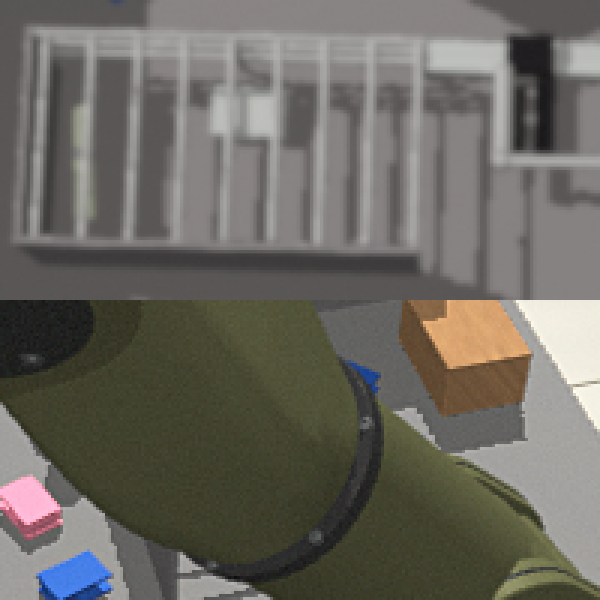

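```bash
python3 -m pendant '[[[15,0,0],0,-1],[[30,0,0],0,-1],[[35,0,0],0,-1],[[35,0,0],0,-1],[[35,0,0],0,-1],[[30,0,0],0,-1],[[19,0,0],0,-1],[[0,0,0],0,-1]]'
python3 -m pendant '[[[0,0,0],0.0,-1],[[0,0,0],0,-1]]' ; python3 chk.py b44 top
python3 -c "
import cv2,numpy as np
a=cv2.imread('pics/b44top.png')[175:265,190:370]
cv2.imwrite('pics/b_c.png',cv2.resize(a,(720,360),interpolation=3))"
```

```text
clock: 8.45
ee_pos: [0.6298, -0.0235, 0.0403]
eef_rot: [[0.027, 1.0, 0.001], [1.0, -0.027, 0.005], [0.005, 0.0, -1.0]]
ft_force: [0.4, 0.7, -1.6]
width: 0.0158
grip_force: 45.0
clock: 8.65
ee_pos: [0.6296, -0.0327, 0.0396]
eef_rot: [[0.036, 0.999, -0.001], [0.999, -0.036, -0.002], [-0.002, -0.0, -1.0]]
ft_force: [-0.3, -0.2, -2.1]
width: 0.0152
grip_force: 45.0
t 8.65 grip guard [  -2.1 -149.9   39.6] corner [ -1.7 146.6  39. ] tcp yaw err 0.001310120256556302 F [-0.28 -0.17 -2.07] gripF 44.99672954902053 w 0.015244084797048071
top rod_hook 0.73 [246. 211.] [ 19.7 139.6  44. ] [ 11.9 134.5  80.4]
top clip 0.88 [247. 294.] [-145.   136.9    0. ] [-146.3  134.6   17.2]
top clip 0.78 [268. 211.] [ 29.5 101.3   0. ] [25.  99.  21.2]
top clip 0.73 [226. 167.] [121.6 192.9   0. ] [115.7 189.2  20.5]
top clip 0.61 [265. 156.] [148.  112.8   0. ] [144.9 111.6  10.1]
top clip 0.51 [291. 283.] [-119.    47.1    0. ] [-120.7   46.    16.9]
```

View pics/b_c.png

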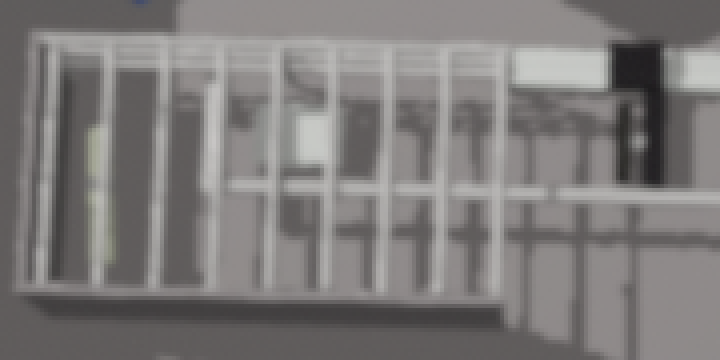

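Hook is past the clip (barb at crop column 208, clip 252–332, peg2 at 98), with the shaft clear of the clip's near side. Lower it.

```bash
python3 -m pendant '[[[0,0,8],0,-1],[[0,0,10],0,-1],[[0,0,9],0,-1],[[0,0,5],0,-1],[[0,0,2],0,-1],[[0,0,0],0,-1],[[0,0,0],0,-1]]'; python3 chk.py
```

```text
clock: 9.5
ee_pos: [0.6303, -0.0301, 0.0058]
eef_rot: [[0.034, 0.999, 0.001], [0.999, -0.034, 0.0], [0.0, 0.001, -1.0]]
ft_force: [-0.5, -0.5, -1.6]
width: 0.0157
grip_force: 45.0
t 9.5 grip guard [  -1.6 -147.2    5.8] corner [ -1.9 149.3   5.8] tcp yaw err -0.0011635193550291814 F [-0.51 -0.53 -1.62] gripF 44.99688411131501 w 0.0156795346981584
```

```bash
for i in 1; do python3 -m pendant '[[[-3,0,0],0,-1],[[-3,0,0],0,-1],[[-3,0,0],0,-1],[[-3,0,0],0,-1],[[-3,0,0],0,-1],[[-3,0,0],0,-1],[[-3,0,0],0,-1],[[-3,0,0],0,-1]]' | grep ft; done; python3 chk.py
python3 -m pendant '[[[-3,0,0],0,-1],[[-4,0,0],0,-1],[[-5,0,0],0,-1],[[-5,0,0],0,-1],[[-5,0,0],0,-1],[[-5,0,0],0,-1],[[-5,0,0],0,-1],[[-5,0,0],0,-1]]' | grep ft;python3 chk.py c09 top
python3 -c "
import cv2,numpy as np
a=cv2.imread('pics/c09top.png')[175:265,190:370]
cv2.imwrite('pics/c_c.png',cv2.resize(a,(720,360),interpolation=3))"
```

```text
ft_force: [0.9, 0.0, -2.4]
t 10.3 grip guard [  -1.8 -171.6    5.7] corner [ -2.1 124.9   5.7] tcp yaw err -0.0010268657784565927 F [ 0.93  0.04 -2.44] gripF 44.99736836180091 w 0.015775498776579164
ft_force: [0.1, -0.3, -2.8]
t 11.1 grip guard [  -1.8 -208.9    5.7] corner [-2.1 87.6  5.7] tcp yaw err -0.0009628994851507491 F [ 0.15 -0.3  -2.77] gripF 44.99751130118966 w 0.015401537310161556
top rod_hook 0.77 [276. 214.] [22.1 83.1  9. ] [21.  82.6 14.4]
top clip 0.92 [250. 295.] [-146.   130.1    0. ] [-147.3  128.    16.2]
top clip 0.76 [267. 156.] [148.8 107.5   0. ] [144.3 105.9  14.5]
top clip 0.69 [289. 283.] [-119.8   51.6    0. ] [-121.2   50.6   14.8]
top clip 0.59 [289. 208.] [36.  57.8  0. ] [32.6 56.8 15.2]
top clip 0.54 [227. 166.] [123.4 190.6   0. ] [118.7 187.8  16.1]
```

View pics/c_c.png

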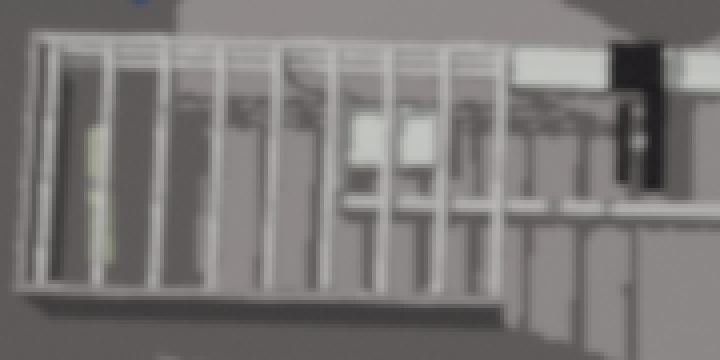

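The clip is travelling with the hook (barb at crop column 340, clip 350–437, pad face 617).

```bash
python3 -m pendant '[[[-5,0,0],0,-1],[[-5,0,0],0,-1],[[-5,0,0],0,-1],[[-5,0,0],0,-1],[[-5,0,0],0,-1],[[-5,0,0],0,-1],[[-5,0,0],0,-1],[[-5,0,0],0,-1]]' | grep ft
python3 -m pendant '[[[-5,0,0],0,-1],[[-5,0,0],0,-1],[[-5,0,0],0,-1],[[-5,0,0],0,-1],[[-3,0,0],0,-1],[[-2,0,0],0,-1],[[0,0,0],0,-1]]' | grep ft;python3 chk.py d09 top
python3 - <<'E'
from h import *
from chk import gf
E
python3 -m pendant '[[[-1,0,0],0,-1],[[-2,0,0],0,-1],[[-2,0,0],0,-1],[[-2,0,0],0,-1],[[-2,0,0],0,-1],[[-2,0,0],0,-1],[[0,0,0],0,-1]]' | grep ft;python3 chk.py
```

```text
ft_force: [0.8, 1.0, -1.0]
ft_force: [-0.2, -0.8, -2.1]
t 12.75 grip guard [  -1.8 -273.9    5.7] corner [-1.9 22.6  5.6] tcp yaw err -0.0005587263780660323 F [-0.21 -0.83 -2.14] gripF 44.99705795198679 w 0.015716099590914162
top rod_hook 0.82 [307. 214.] [22.7 19.7  9. ] [21.7 19.5 13.5]
top clip 0.67 [268. 158.] [144.4 105.    0. ] [139.7 103.3  15.4]
top clip 0.67 [226. 168.] [120.9 194.1   0. ] [115.7 190.9  17.9]
top clip 0.66 [292. 284.] [-122.1   45.5    0. ] [-123.9   44.4   18.6]
top clip 0.55 [252. 293.] [-142.   125.8    0. ] [-143.8  123.1   22. ]
top clip 0.53 [321. 210.] [33.9 -9.1  0. ] [30.3 -9.4 16.3]
t 12.9 grip guard [  -1.7 -273.3    5.7] corner [-2.1 23.2  5.7] tcp yaw err -0.00121583982719084 F [-0.21  0.05 -1.92] gripF 44.99697061255574 w 0.015532425203292018
ft_force: [-0.7, -0.5, -2.0]
t 13.6 grip guard [  -1.8 -285.1    5.7] corner [-1.9 11.4  5.5] tcp yaw err -0.0003617643802155887 F [-0.72 -0.54 -2.04] gripF 44.996556770056486 w 0.015651132239162393
```

```bash
python3 -m pendant '[[[-1,0,0],0,-1],[[-1,0,0],0,-1],[[-1,0,0],0,-1],[[-1,0,0],0,-1],[[-1,0,0],0,-1],[[-1,0,0],0,-1],[[0,0,0],0,-1]]' | grep ft;python3 chk.py e09 top
python3 -c "
import cv2,numpy as np
a=cv2.imread('pics/e09top.png')[185:235,290:370]
cv2.imwrite('pics/e_c.png',cv2.resize(a,(800,500),interpolation=3))"
```

```text
ft_force: [-0.0, 1.0, -2.9]
t 14.3 grip guard [  -1.7 -290.7    5.7] corner [-2.   5.8  5.6] tcp yaw err -0.0007745954792631946 F [-0.04  1.05 -2.87] gripF 44.99713031575084 w 0.015881356202168833
top rod_hook 0.84 [318. 216.] [20.5 -3.8  9. ] [18.9 -4.  17. ]
top clip 0.93 [250. 294.] [-144.4  131.     0. ] [-145.5  129.1   14.5]
top clip 0.83 [222. 166.] [124.2 202.3   0. ] [118.6 198.8  19. ]
top clip 0.8 [328. 212.] [ 30.  -24.7   0. ] [ 26.7 -24.7  15.4]
top clip 0.76 [290. 284.] [-122.8   49.4    0. ] [-124.1   48.5   13.6]
```

View pics/e_c.png

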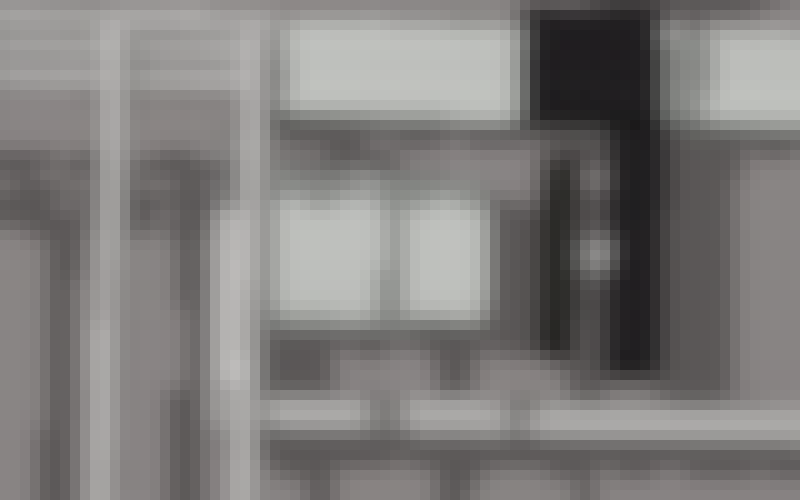

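Clip front edge at crop column 490 and pad face at 545, so the gap is about 11 mm and they are well in line.

```bash
python3 -m pendant '[[[-1,0,0],0,-1],[[-1,0,0],0,-1],[[-1,0,0],0,-1],[[-1,0,0],0,-1],[[-1,0,0],0,-1],[[-1,0,0],0,-1],[[-1,0,0],0,-1],[[0,0,0],0,-1]]' | grep ft;python3 chk.py
for i in 1 2; do python3 -m pendant '[[[0,0,0],0,-1]]' | grep ft; done
python3 -m pendant '[[[-1,0,0],0,-1],[[-1,0,0],0,-1],[[0,0,0],0,-1]]' | grep ft;python3 chk.py;python3 -m pendant '[[[0,0,0],0,-1]]' | grep ft
```

```text
ft_force: [-0.2, -0.7, -2.9]
t 15.25 grip guard [  -1.7 -297.7    5.7] corner [-2.  -1.2  5.6] tcp yaw err -0.0007530665178013471 F [-0.18 -0.75 -2.92] gripF 44.997025821357965 w 0.016123190327657
ft_force: [0.3, -0.1, -1.1]
ft_force: [0.3, -0.6, -2.3]
ft_force: [-0.3, -0.4, -1.9]
t 15.75 grip guard [  -1.7 -299.6    5.7] corner [-2.  -3.1  5.6] tcp yaw err -0.0008180435202780056 F [-0.28 -0.39 -1.89] gripF 44.99732919037342 w 0.015711642753142213
ft_force: [-0.1, 0.0, -2.0]
```

```bash
python3 -m pendant '[[[-1,0,0],0,-1],[[-1,0,0],0,-1],[[0,0,0],0,-1]]' | grep ft;python3 -m pendant '[[[0,0,0],0,-1]]' | grep ft; python3 chk.py
```

```text
ft_force: [0.4, 0.7, -1.2]
ft_force: [-0.7, -0.9, -2.1]
t 16.25 grip guard [  -1.7 -301.6    5.7] corner [-2.  -5.1  5.6] tcp yaw err -0.0008524446137514463 F [-0.67 -0.86 -2.13] gripF 44.99685728922486 w 0.01547126305571986
```

```bash
python3 -m pendant '[[[-1,0,0],0,-1],[[0,0,0],0,-1]]' | grep ft;python3 -m pendant '[[[0,0,0],0,-1]]' | grep ft; python3 chk.py
```

```text
ft_force: [0.1, 1.3, -2.2]
ft_force: [0.3, 0.6, -1.2]
t 16.55 grip guard [  -1.6 -302.1    5.7] corner [-2.  -5.6  5.8] tcp yaw err -0.0011985731894640084 F [ 0.26  0.58 -1.2 ] gripF 44.996996875852346 w 0.015712458231705858
```

```bash
python3 -m pendant '[[[-1,0,0],0,-1],[[0,0,0],0,-1]]' | grep ft;python3 -m pendant '[[[0,0,0],0,-1]]' | grep ft;python3 -m pendant '[[[0,0,0],0,-1]]' | grep ft; python3 chk.py
```

```text
ft_force: [-0.2, 2.7, -1.2]
ft_force: [-0.9, 3.0, -1.4]
ft_force: [0.5, 1.8, -2.3]
t 16.95 grip guard [  -1.5 -302.6    5.8] corner [-1.9 -6.1  6. ] tcp yaw err -0.0014930896791590653 F [ 0.45  1.82 -2.35] gripF 44.99709041789174 w 0.015452966265656369
```

```bash
python3 -m pendant '[[[-1,0,0],0,-1],[[0,0,0],0,-1]]' | grep ft;python3 -m pendant '[[[0,0,0],0,-1]]' | grep ft;python3 -m pendant '[[[0,0,0],0,-1]]' | grep ft; python3 chk.py
```

```text
ft_force: [1.2, 4.2, -1.1]
ft_force: [1.0, 4.7, -2.3]
ft_force: [1.6, 5.8, -2.8]
t 17.35 grip guard [  -1.4 -303.3    5.8] corner [-1.9 -6.8  6.1] tcp yaw err -0.001651272393314765 F [ 1.6   5.84 -2.78] gripF 44.997106678783894 w 0.015441299883667808
```

```bash
python3 -m pendant '[[[-0.7,0,0],0,-1],[[-0.7,0,0],0,-1],[[0,0,0],0,-1]]' | grep ft;python3 -m pendant '[[[0,0,0],0,-1],[[0,0,0],0,-1]]' | grep ft;python3 -m pendant '[[[0,0,0],0,-1]]' | grep ft; python3 chk.py
```

```text
ft_force: [1.0, 5.9, -2.9]
ft_force: [0.9, 7.0, -3.4]
ft_force: [2.8, 6.8, -2.2]
t 17.95 grip guard [  -1.3 -303.7    5.8] corner [-2.  -7.2  6.5] tcp yaw err -0.0022767766100284664 F [ 2.78  6.8  -2.2 ] gripF 44.99712975695729 w 0.015311402578989466
```

```bash
python3 -m pendant '[[[-0.7,0,0],0,-1],[[0,0,0],0,-1],[[0,0,0],0,-1],[[0,0,0],0,-1],[[0,0,0],0,-1],[[0,0,0],0,-1],[[0,0,0],0,-1],[[0,0,0],0,-1]]' | grep ft;python3 -m pendant '[[[0,0,0],0,-1],[[0,0,0],0,-1],[[0,0,0],0,-1],[[0,0,0],0,-1],[[0,0,0],0,-1]]' | grep ft;python3 chk.py
python3 -m pendant '[[[0,0,0],0,-1],[[0,0,0],0,-1]]' | grep ft; python3 chk.py f09 top
python3 -c "
import cv2,numpy as np
a=cv2.imread('pics/f09top.png')[185:235,290:370]
cv2.imwrite('pics/f_c.png',cv2.resize(a,(800,500),interpolation=3))"
```

```text
ft_force: [1.7, 7.1, -2.9]
ft_force: [1.2, 7.7, -2.7]
t 19.25 grip guard [  -1.2 -303.9    5.8] corner [-1.9 -7.4  6.7] tcp yaw err -0.002522919411626093 F [ 1.21  7.69 -2.73] gripF 44.997243862599134 w 0.01572689468682137
ft_force: [1.1, 8.2, -2.2]
t 19.45 grip guard [  -1.2 -303.9    5.8] corner [-1.9 -7.4  6.7] tcp yaw err -0.0024875044861564846 F [ 1.07  8.18 -2.2 ] gripF 44.99722106382251 w 0.01570721965677055
top rod_hook 0.87 [322. 216.] [ 21.  -12.1   9. ] [ 20.4 -12.1  11.7]
top clip 0.84 [265. 156.] [148.2 111.9   0. ] [143.4 110.2  15.4]
top clip 0.82 [249. 293.] [-142.2  132.1    0. ] [-143.6  129.8   18. ]
top clip 0.81 [335. 211.] [ 32.9 -38.8   0. ] [ 28.5 -38.7  20.5]
top clip 0.64 [290. 284.] [-123.    50.4    0. ] [-124.8   49.2   18.7]
top clip 0.53 [225. 165.] [125.7 195.6   0. ] [121.5 193.   14.3]
```

View pics/f_c.png

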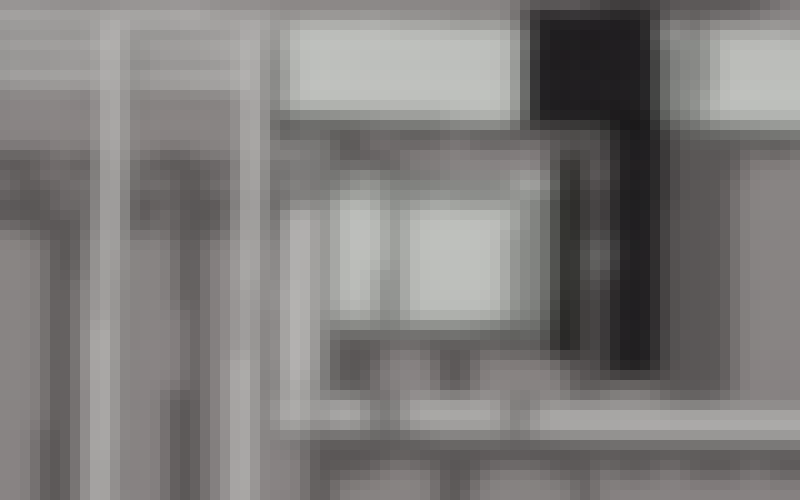

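Held at about 7.5–8 N for more than 1 s with the clip on the pad (clip edge at crop column 548). Release, lift, go back over the clip, then sideways.

```bash
python3 -m pendant '[[[1,0,0],0,-1],[[2,0,0],0,-1],[[3,0,0],0,-1],[[3,0,0],0,-1],[[3,0,0],0,-1],[[0,0,0],0,-1],[[0,0,0],0,-1]]' | grep ft; python3 chk.py
python3 -m pendant '[[[0,0,-4],0,-1],[[0,0,-8],0,-1],[[0,0,-10],0,-1],[[0,0,-10],0,-1],[[0,0,-6],0,-1],[[0,0,0],0,-1],[[0,0,0],0,-1]]' | grep ft; python3 chk.py g47 top
```

```text
ft_force: [-0.5, 0.4, -1.6]
t 20.3 grip guard [  -1.8 -295.     5.7] corner [-2.   1.5  5.5] tcp yaw err -0.0008275348038012387 F [-0.52  0.35 -1.58] gripF 44.9969663657248 w 0.01583501826999803
ft_force: [-0.2, 0.1, -2.5]
t 21.0 grip guard [  -1.7 -294.6   43.9] corner [-2.   1.9 43.8] tcp yaw err -0.000983486262941577 F [-0.23  0.05 -2.51] gripF 44.996866565197706 w 0.015396822012664835
top rod_hook 0.81 [318. 211.] [21.1 -3.8 47. ] [21.1 -3.8 47.1]
top clip 0.91 [228. 165.] [125.9 188.4   0. ] [119.9 184.9  20.5]
top clip 0.85 [291. 284.] [-122.5   46.8    0. ] [-124.3   45.6   18. ]
top clip 0.69 [266. 158.] [145. 109.   0.] [138.9 106.8  20. ]
top clip 0.53 [248. 291.] [-138.6  135.     0. ] [-140.1  132.5   18.4]
```

```bash
python3 -m pendant '[[[-5,0,0],0,-1],[[-10,0,0],0,-1],[[-15,0,0],0,-1],[[-15,0,0],0,-1],[[-10,0,0],0,-1],[[-5,0,0],0,-1],[[0,0,0],0,-1]]' | grep ft
python3 -m pendant '[[[0,-10,0],0,-1],[[0,-25,0],0,-1],[[0,-35,0],0,-1],[[0,-35,0],0,-1],[[0,-35,0],0,-1],[[0,-25,0],0,-1],[[0,-15,0],0,-1],[[0,0,0],0,-1]]' | grep ft; python3 chk.py
python3 -m pendant '[[[0,0,10],0,-1],[[0,0,12],0,-1],[[0,0,8],0,-1],[[0,0,5],0,-1],[[0,0,2],0,-1],[[0,0,0],0,-1]]' | grep ft; python3 chk.py
```

```text
ft_force: [-0.0, 0.2, -1.8]
ft_force: [-0.0, -1.3, -2.3]
t 22.65 grip guard [-184. -354.   44.] corner [-184.5  -57.5   44. ] tcp yaw err -0.001733966884266712 F [-0.03 -1.26 -2.28] gripF 44.99686757102609 w 0.01521920841613217
ft_force: [0.4, 0.3, -1.5]
t 23.25 grip guard [-181.4 -354.5    6.4] corner [-181.8  -58.     6.4] tcp yaw err -0.0014452485071806062 F [ 0.42  0.3  -1.55] gripF 44.99702833592892 w 0.015775459218572603
```

```bash
python3 -m pendant '[[[0,0,1],0,-1],[[0,0,0],0,-1],[[0,0,0],0,-0.5],[[0,0,0],0,-0.3],[[0,0,0],0,0],[[0,0,0],0,0],[[0,0,0],0,0],[[0,0,0],0,0]]'
python3 -m pendant '[[[0,0,-10],0,0],[[0,0,-25],0,0],[[0,0,-40],0,0],[[0,0,-40],0,0],[[0,0,-30],0,0],[[0,0,0],0,0],[[0,0,0],0,0]]'; python3 chk.py h09 top; python3 - <<'E'
from h import *
c=cv2.imread('pics/h09top.png');cv2.imwrite('pics/h_c.png',cv2.resize(c[130:370,180:600],(800,457)))
E
```

```text
clock: 24.05
ee_pos: [0.4431, -0.2311, 0.0057]
eef_rot: [[0.034, 0.999, 0.0], [0.999, -0.034, -0.0], [-0.0, 0.0, -1.0]]
ft_force: [-0.1, 0.3, 0.4]
width: 0.044
grip_force: 0.0
clock: 24.75
ee_pos: [0.443, -0.2315, 0.1515]
eef_rot: [[0.035, 0.999, 0.001], [0.999, -0.035, -0.001], [-0.001, 0.001, -1.0]]
ft_force: [0.3, -0.5, -0.6]
width: 0.0441
grip_force: 0.0
t 24.75 grip guard [-181.7 -355.1  151.5] corner [-181.9  -58.6  151.2] tcp yaw err -0.000440579727898939 F [ 0.31 -0.49 -0.6 ] gripF 0.0 w 0.04413618121307035
top rod_hook 0.65 [345. 301.] [-154.4  -63.9    9. ] [-155.   -63.7   16.8]
top rod_hook 0.25 [334. 214.] [ 24.2 -37.4   9. ] [ 21.5 -37.4  21.4]
top clip 0.85 [333. 213.] [ 28.2 -34.9   0. ] [ 23.9 -34.9  20. ]
top clip 0.81 [292. 287.] [-127.6   45.5    0. ] [-128.9   44.7   14. ]
top clip 0.65 [250. 291.] [-139.3  131.6    0. ] [-140.7  129.4   17.2]
top clip 0.64 [225. 169.] [118.3 194.6   0. ] [113.  191.3  18.5]
top clip 0.54 [266. 157.] [146.8 109.1   0. ] [141.3 107.2  17.6]
```

View pics/h_c.png

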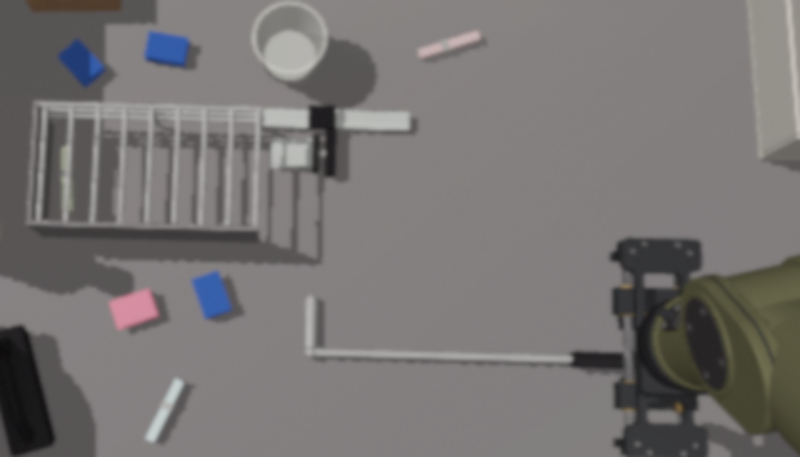

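The clip lies at the stop (crop (290,153)). The rod lies flat in front of the guard (hook corner at (310,352)), and nothing else has moved.

```bash
python3 -c "
from workcell import ctrl
print(ctrl.hand_in())"
```

```text
the job is handed in; nothing more can be done
None
```

The job is handed in: I drew the clip out with the rod and held it against the stop at 7–8 N for more than a second; it now lies at the stop, with the rod flat on the robot's side of the guard and nothing else seen to have moved.

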